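# Clamp the guitar bridge in the luthier's screw press

### The job

One of the two screw presses on the bench has a dark wooden guitar bridge lying under its pad. Screw that press's round black knob clockwise, regripping as often as needed, until it comes to its stop and the pad is clamped down on the bridge; do not push the bridge away, and leave the knob of the empty press as it is.

Things in the scene. Friction and masses are not known exactly. Their poses are not given: they have to be found in the camera images.
- knob (a joint): angle (rad) of the knob of the press that holds the bridge: grows as it is turned clockwise seen from above; its stop, pad clamped on the bridge, is at 10.0; starts 6.0 to 8.4 rad short of it. One turn lowers screw and pad 8 mm; the knob keeps its height. It turns stiffly (0.1 N m) and stays where left; a grip of 25 to 40 N turns it
- knob_grip (a point): centre, half-way up and on the vertical axis, of that knob: upright black knurled cylinder 48 mm across, 36 mm tall, gripped at any yaw. A 10 mm steel screw stands 7 to 11 mm above its top at the start, flush when home. 32 mm below this point is the top of a wooden crossbar 36 x 136 mm, a 6 mm high nut on it at each end; base 190 x 140 mm, fixed to the bench
- bridge_center (a point): centre, half-way up, of the loose dark wooden guitar bridge, 150 x 30 mm and 10 mm thick in the middle, lying on a spruce slip on the base of the press, crosswise under the crossbar; its long axis is the x axis
- spare_knob_mark (a point): point on the rim, half-way up, 24 mm from the axis, of the same kind of knob on the other, empty press (the same press without bridge or spruce slip); it shows if that knob is turned. Its screw stands 7 to 11 mm above it too
Things that resemble listed ones, but are neither listed nor needed, are in the scene too. What is shaped like the part that bears knob but yellow is not meant. Of the things shaped like the part that bears bridge_center, the dark wooden one is meant.

How it is judged (in metres and radians):
At the end, for the whole second after the job is handed in: the knob of the press with the bridge is within 0.5 rad of its stop and still, the bridge lies under the pad within 15 mm of the screw's axis and within 12 mm of where it began, and the rim of the empty press's knob is within 10 mm of where it began (value of joint knob above 9.5 rad and velocity of joint knob between -0.05 and 0.05 rad/s and horizontal distance between bridge_center and knob_grip below 0.015 m and distance of bridge_center from where it was at the start of the episode below 0.012 m and distance of spare_knob_mark from where it was at the start of the episode below 0.01 m); the robot touches nothing.
It fails at once if the knob of the empty press is turned (distance of spare_knob_mark from where it was at the start of the episode above 0.015 m).
It fails at once if the bridge is pushed away (distance of bridge_center from where it was at the start of the episode above 0.02 m).
It also fails if it takes over 67 s, if anything falls off the work surface, if the arm or the gripper's body presses on something with over 40 N, if the wrist force passes 120 N, or if a joint passes its speed limit or range.

### The arm

A 6-joint arm with a two-finger parallel gripper is mounted at the origin on the work surface. World frame = base frame: x ahead of the robot, y to its left, z up, the work surface at z = 0. Lengths are in mm, angles in rad, forces in N, time in s.
With the tool pointing down it reaches from about 350 to 775 mm from the base axis. Payload 7.3 kg.
Tool frame: the origin (TCP) lies between the finger pads; the fingertips stand 14 mm ahead of it and the grasp point (between the pads) lies 5 mm behind it; z points along the fingers, y is the line along which they close (so a half turn about z gives the same grasp; the last joint's range is limited). The gripper opens to 92 mm and grips with 3 to 60 N. Pads are 19 mm wide; open, the fingers measure 130 mm over their backs; the gripper's body (75 mm by 190 mm) begins 47 mm behind the grasp point.
Start: joints at [-1.304, 0.342, 1.524, -0, 1.275, -0.146], TCP at [210.641, -480.913, 206.241] pointing down, gripper open.
Joint ranges: [-2.53, 2.53], [-0.77, 2.02], [0.04, 2.7], [-1, 4.14], [0.28, 2.66], [-3.11, 3.11]. Speed limits (rad/s): [2.57, 2.57, 3.14, 3.14, 3.14, 3.14].

### API

Orientations are given as [roll, pitch, yaw] about the fixed x, y, z axes, in that order (R = Rz(yaw) Ry(pitch) Rx(roll)).
In Python, from plant import get_obs, cams, close_job gives the robot as it stands. The module is installed in compiled form; this text tells all that it offers.
- The arm moves only by the shell command python3 -m creep 'ROWS'. ROWS is JSON, a list of rows, each an object of numbers: "hand": the opening, from 0 (shut) to 1 (fully open); "tx", "ty", "tz": the shift along the tool's x, y, z in m; "spin": the turn about the tool's z in degrees. In form: [{"hand": .., "tx": .., "ty": .., "tz": .., "spin": ..}, ...]. A call has 1 to 5 rows; each row shifts and turns the commanded pose from where the row before left it, along the tool's axes as they then stand; what a row does not reach is not made up. A row lasts 1/8 s, in which the tool goes at most 62.5 mm and 10.7 degrees, less where a joint would pass 70% of its speed; a pose out of reach is approached as far as the arm can. A call is refused whole if a number of a shift passes 0.0625 or a number of a turn 10.7, either way. A call with a gripper value outside its range is refused whole. The fingers move at their own pace and stop on an object; the grip force is fixed at half the most. Time passes only in rows, so rows that do not move let the fingers close. It gives the time, the measured TCP pose, the force, the opening and the grip force at its end, in the units of the state.
- get_obs(): the state, without advancing time (a new reading comes with each control period).
- cams.capture(name): name is "side" or "top"; returns a dict with "color" (400x640x3 uint8, red, green, blue), "K" (3x3 intrinsics, pixels), "R" (3x3) and "t" (3): a world point X has camera coordinates R X + t. Camera axes: x right, y down, z forward; pixel columns grow to the right and rows downward; lengths in mm; the calibration is good to about 2 mm. A picture is of the moment at which its call begins. There is no depth.
- close_job(): hands the job in; it is judged then, once.
The state is a dict: "time": time; "joint_positions": joint angles; "dq": joint speeds; "tau": joint torques, N m; "tool_pos": TCP position; "tcp_rot": TCP orientation; "contact_force": force on the tool from outside, world axes, zero at the start; "moment": the same for the moment, N m; "grip_width": finger opening in mm; "finger_force": force on a finger pad.
Only numpy, scipy, OpenCV 4.12 (cv2) and the standard library are available. Lean on these libraries where they do the work, as an engineer would, in place of code of your own. Each camera call takes 0.05 s, during which the arm holds its last target. There are 200 camera calls.

## Working session

There is one attempt and no reset: what is moved stays moved. The work goes in short steps, Python scripts to look and compute and a shell command to move; the robot and the scene stay as the last step left them, time stands still between calls to the robot, and variables do not carry over. Pictures are saved under pics/ and viewed, at most 10 in all, crops included, and the job is handed in when it is done.

```bash
mkdir -p pics; python3 - <<'E'
from plant import get_obs,cams
import cv2,numpy as np
print(get_obs())
for n in("top","side"):
    c=cams.capture(n); cv2.imwrite(f"pics/{n}0.png",c["color"][:,:,::-1]); print(n,c["K"],c["R"],c["t"])
    np.savez(f"{n}.npz",K=c["K"],R=c["R"],t=c["t"])
E
```

```text
{'time': 0.0, 'joint_positions': array([-1.30399431e+00,  3.42731502e-01,  1.52505781e+00, -1.80016046e-05,
        1.27537085e+00, -1.46012044e-01]), 'dq': array([ 0.00054449,  0.00115049,  0.00014681,  0.00045213, -0.00038564,
        0.00030868]), 'tau': array([ 8.46718194e-05, -4.31249428e+01, -2.44218224e+01,  7.16831814e-02,
        5.60270820e-02, -1.23723808e-04]), 'tool_pos': array([ 210.51313941, -480.45432211,  205.5261898 ]), 'tcp_rot': array([-3.14003932e+00, -2.11031819e-04,  4.12819150e-01]), 'contact_force': array([-0.08234175,  0.81031529, -0.43217516]), 'moment': array([0.0040373 , 0.00300208, 0.02096376]), 'finger_force': 0.0, 'grip_width': 92.00213509344982}
top [[429.97181094   0.         329.90155184]
 [  0.         429.97181094 192.55635838]
 [  0.           0.           1.        ]] [[-0.01152222 -0.99971992  0.02067155]
 [-0.99769349  0.01011095 -0.06712279]
 [ 0.06689498 -0.02139728 -0.99753056]] [  16.91335734  512.221789   1002.73756458]
side [[453.59621052   0.         327.70412944]
 [  0.         453.59621052 201.00192115]
 [  0.           0.           1.        ]] [[-0.84861609 -0.52881992  0.01415002]
 [-0.37009853  0.57437303 -0.73015252]
 [ 0.37799181 -0.62485608 -0.68313766]] [445.14210291 229.2609416  900.45773572]
```

View pics/top0.png

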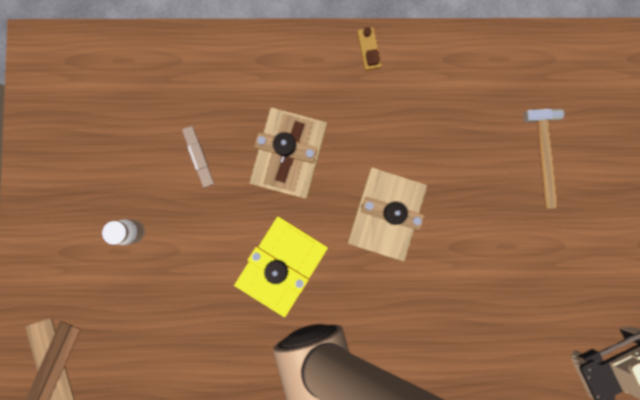

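View pics/side0.png

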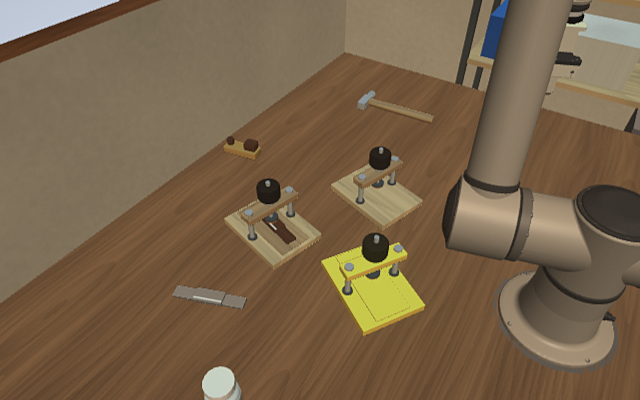

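```bash
python3 - <<'E'
import cv2,numpy as np
a=cv2.imread("pics/top0.png")[105:200,240:335]; b=cv2.imread("pics/side0.png")[170:265,225:320]
cv2.imwrite("pics/crop0.png",np.hstack([cv2.resize(x,(400,400),interpolation=cv2.INTER_CUBIC) for x in(a,b)]))
E
```

```text
(no output)
```

View pics/crop0.png

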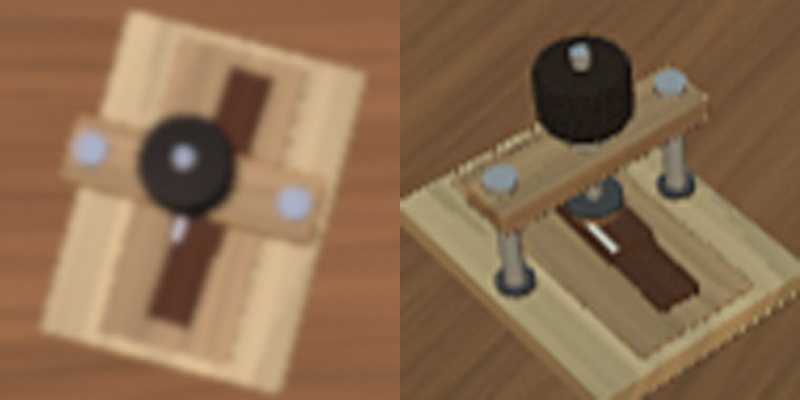

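```bash
cat >tri.py <<'E'
import cv2,numpy as np
C={n:np.load(n+".npz") for n in("top","side")}
P=lambda n:C[n]["K"]@np.c_[C[n]["R"],C[n]["t"]]
def tri(a,b):
    X=cv2.triangulatePoints(P("top"),P("side"),np.array(a,float),np.array(b,float))[:,0]; return X[:3]/X[3]
def proj(n,X):
    p=P(n)@np.r_[X,1]; return p[:2]/p[2]
E
python3 - <<'E'
from tri import *
np.set_printoptions(precision=1,suppress=True)
for k,a,b in(("screw",(283.2,142.3),(267.5,180.9)),("knob",(284.4,144.4),(268.5,191.4)),("n1",(261.4,140.4),(248.8,212.5)),("n2",(309.8,153.2),(288.9,189.5)),
 ("spare",(396,213),(380,158)),("yellow",(276,272),(375.5,247))):
    X=tri(a,b); print(k,X,proj("top",X)-a,proj("side",X)-b)
E
```

```text
screw [608.8 109.8 150. ] [0. 0.] [-0. -0.]
knob [609.5 109.7 119.8] [0.1 0.2] [-0.2 -0. ]
n1 [624.1 162.8  92. ] [0.1 0.1] [-0.1 -0. ]
n2 [594.7  56.3  92.5] [0.  0.1] [-0.1 -0. ]
spare [ 460.2 -126.9  120. ] [0.  0.1] [-0.1 -0. ]
yellow [339.5 128.3 122.8] [0.1 0.1] [-0.1 -0. ]
```

The dark bridge lies under the press at top px (284,144) and side px (268,191). The other two are the spare press at top px (396,213) and the yellow one at (276,272). The knob comes out at about (609, 110, 118), which fits the nut tops at z = 92. I'll move over it at the present height.

```bash
python3 -m creep '[{"hand":1,"tx":0.04,"ty":-0.0255},{"hand":1,"tx":0.04,"ty":-0.0255},{"hand":1,"tx":0.04,"ty":-0.0255},{"hand":1,"tx":0.04,"ty":-0.0255},{"hand":1,"tx":0.04,"ty":-0.0255}]'
python3 -m creep '[{"hand":1,"tx":0.04,"ty":-0.0255},{"hand":1,"tx":0.04,"ty":-0.0255},{"hand":1,"tx":0.04,"ty":-0.0255},{"hand":1,"tx":0.04,"ty":-0.0255},{"hand":1,"tx":0.04,"ty":-0.0255}]'
```

```text
invalid input at $[0]: expected keys hand, tx, ty, tz, spin
invalid input at $[0]: expected keys hand, tx, ty, tz, spin
```

```bash
python3 -m creep '[{"hand":1,"tx":0.04,"ty":-0.0255,"tz":0,"spin":0},{"hand":1,"tx":0.04,"ty":-0.0255,"tz":0,"spin":0},{"hand":1,"tx":0.04,"ty":-0.0255,"tz":0,"spin":0},{"hand":1,"tx":0.04,"ty":-0.0255,"tz":0,"spin":0},{"hand":1,"tx":0.04,"ty":-0.0255,"tz":0,"spin":0}]'
python3 -m creep '[{"hand":1,"tx":0.04,"ty":-0.0255,"tz":0,"spin":0},{"hand":1,"tx":0.04,"ty":-0.0255,"tz":0,"spin":0},{"hand":1,"tx":0.04,"ty":-0.0255,"tz":0,"spin":0},{"hand":1,"tx":0.04,"ty":-0.0255,"tz":0,"spin":0},{"hand":1,"tx":0.04,"ty":-0.0255,"tz":0,"spin":0}]'
```

```text
time: 0.72
tool_pos: [343.2, -282.4, 206.0]
tcp_rot: [-3.141, 0.0, 0.413]
contact_force: [1.0, -0.4, 0.1]
grip_width: 92.0
finger_force: 0.0
time: 1.35
tool_pos: [475.3, -85.4, 206.0]
tcp_rot: [-3.141, 0.0, 0.413]
contact_force: [0.1, -1.4, 0.5]
grip_width: 91.4
finger_force: 0.0
```

```bash
python3 -m creep '[{"hand":1,"tx":0.04,"ty":-0.025,"tz":0,"spin":0},{"hand":1,"tx":0.04,"ty":-0.025,"tz":0,"spin":0},{"hand":1,"tx":0.04,"ty":-0.025,"tz":0,"spin":0},{"hand":1,"tx":0.04,"ty":-0.025,"tz":0,"spin":0},{"hand":1,"tx":0.04,"ty":-0.025,"tz":0,"spin":0}]'
python3 -m creep '[{"hand":1,"tx":0,"ty":0,"tz":0,"spin":-10.7},{"hand":1,"tx":0,"ty":0,"tz":0,"spin":-10.7},{"hand":1,"tx":0,"ty":0,"tz":0,"spin":-10.7},{"hand":1,"tx":0,"ty":0,"tz":0,"spin":-10.7},{"hand":1,"tx":0,"ty":0,"tz":0,"spin":-10.7}]'
python3 -m creep '[{"hand":1,"tx":0,"ty":0,"tz":0,"spin":-10.7},{"hand":1,"tx":0,"ty":0,"tz":0,"spin":-10.7},{"hand":1,"tx":0,"ty":0,"tz":0,"spin":-10.7},{"hand":1,"tx":0,"ty":0,"tz":0,"spin":-10.7},{"hand":1,"tx":0,"ty":0,"tz":0,"spin":-10.7}]'
python3 -c "
from plant import get_obs; print(get_obs()['joint_positions'])"
```

```text
time: 1.98
tool_pos: [608.3, 109.3, 205.7]
tcp_rot: [-3.142, 0.001, 0.413]
contact_force: [0.9, -1.9, -0.0]
grip_width: 91.7
finger_force: 0.0
time: 2.6
tool_pos: [607.5, 107.9, 205.6]
tcp_rot: [-3.14, 0.0, 1.353]
contact_force: [0.6, -0.6, -0.6]
grip_width: 91.8
finger_force: 0.0
time: 3.22
tool_pos: [607.5, 107.9, 205.6]
tcp_rot: [-3.141, -0.001, 2.286]
contact_force: [-1.1, -1.1, 0.2]
grip_width: 92.0
finger_force: 0.0
[ 5.16392701e-02  5.14938092e-01  1.25106545e+00 -7.42451676e-05
  1.37673264e+00 -6.64048772e-01]
```

```bash
python3 -m creep '[{"hand":1,"tx":0,"ty":0,"tz":0,"spin":-10.7},{"hand":1,"tx":0,"ty":0,"tz":0,"spin":-10.7},{"hand":1,"tx":0,"ty":0,"tz":0,"spin":-10.7},{"hand":1,"tx":0,"ty":0,"tz":0,"spin":-10.7},{"hand":1,"tx":0,"ty":0,"tz":0,"spin":-10.7}]'
python3 -m creep '[{"hand":1,"tx":0,"ty":0,"tz":0,"spin":-10.7},{"hand":1,"tx":0,"ty":0,"tz":0,"spin":-10.7},{"hand":1,"tx":0,"ty":0,"tz":0,"spin":-10.7},{"hand":1,"tx":0,"ty":0,"tz":0,"spin":-10.7},{"hand":1,"tx":0,"ty":0,"tz":0,"spin":-10.7}]'
python3 -m creep '[{"hand":1,"tx":0,"ty":0,"tz":0,"spin":-10.7},{"hand":1,"tx":0,"ty":0,"tz":0,"spin":-10.7},{"hand":1,"tx":-0.002,"ty":-0.0014,"tz":0.02,"spin":0},{"hand":1,"tx":0,"ty":0,"tz":0.02,"spin":0},{"hand":1,"tx":0,"ty":0,"tz":0,"spin":0}]'
python3 - <<'E'
from plant import get_obs,cams
import cv2,numpy as np
from tri import *
print(get_obs()['joint_positions'],get_obs()['tool_pos'])
a=cams.capture("top")["color"][80:210,220:350,::-1]; b=cams.capture("side")["color"][110:270,200:360,::-1]
cv2.imwrite("pics/c1.png",np.hstack([cv2.resize(x,(400,400),interpolation=cv2.INTER_CUBIC) for x in(a,b)]))
E
```

```text
time: 3.85
tool_pos: [607.5, 107.9, 205.6]
tcp_rot: [-3.142, -0.001, -3.063]
contact_force: [0.3, 0.4, -0.1]
grip_width: 92.1
finger_force: 0.0
time: 4.47
tool_pos: [607.5, 107.8, 205.6]
tcp_rot: [3.141, -0.001, -2.129]
contact_force: [-0.3, -0.2, 0.4]
grip_width: 91.8
finger_force: 0.0
time: 5.1
tool_pos: [608.3, 109.5, 164.2]
tcp_rot: [3.137, -0.001, -1.762]
contact_force: [-0.0, 0.5, 0.0]
grip_width: 91.8
finger_force: 0.0
[ 5.42544075e-02  5.48520380e-01  1.30928260e+00 -1.24407277e-04
  1.28827688e+00 -2.89621679e+00] [608.29222846 109.50702371 164.20524004]
```

View pics/c1.png

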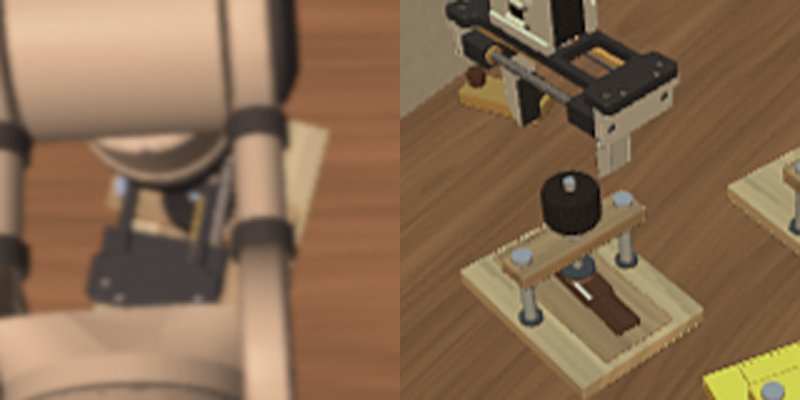

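The side view shows the open fingers straddling the knob's axis, with tips at crop px (525,115) and (613,165) and the screw at (569,185). I'll descend and grip.

```bash
python3 -m creep '[{"hand":1,"tx":0,"ty":0,"tz":0.018,"spin":0},{"hand":1,"tx":0,"ty":0,"tz":0.018,"spin":0},{"hand":1,"tx":0,"ty":0,"tz":0.012,"spin":0},{"hand":1,"tx":0,"ty":0,"tz":0,"spin":0},{"hand":0,"tx":0,"ty":0,"tz":0,"spin":0}]'
python3 -m creep '[{"hand":0,"tx":0,"ty":0,"tz":0,"spin":0},{"hand":0,"tx":0,"ty":0,"tz":0,"spin":0},{"hand":0,"tx":0,"ty":0,"tz":0,"spin":0},{"hand":0,"tx":0,"ty":0,"tz":0,"spin":0},{"hand":0,"tx":0,"ty":0,"tz":0,"spin":0}]'
```

```text
time: 5.82
tool_pos: [610.1, 109.6, 119.1]
tcp_rot: [-3.14, 0.0, -1.762]
contact_force: [0.8, -0.0, -0.3]
grip_width: 85.5
finger_force: 0.0
time: 6.45
tool_pos: [609.4, 109.6, 118.3]
tcp_rot: [3.141, -0.0, -1.762]
contact_force: [0.1, 0.4, 0.8]
grip_width: 46.1
finger_force: 30.0
```

```bash
python3 -m creep '[{"hand":0,"tx":0,"ty":0,"tz":0,"spin":5},{"hand":0,"tx":0,"ty":0,"tz":0,"spin":10.7},{"hand":0,"tx":0,"ty":0,"tz":0,"spin":10.7},{"hand":0,"tx":0,"ty":0,"tz":0,"spin":10.7},{"hand":0,"tx":0,"ty":0,"tz":0,"spin":10.7}]'
python3 - <<'E'
from plant import get_obs,cams
import cv2,numpy as np
o=get_obs();print(o['joint_positions'],o['moment'],o['contact_force'])
b=cams.capture("side")["color"][140:240,220:320,::-1]
cv2.imwrite("pics/c2.png",cv2.resize(b,(500,500),interpolation=cv2.INTER_CUBIC))
E
```

```text
time: 7.08
tool_pos: [607.4, 111.0, 118.2]
tcp_rot: [3.138, -0.003, -2.602]
contact_force: [-9.0, 4.4, 4.6]
grip_width: 46.4
finger_force: 30.0
[ 0.05553723  0.58784127  1.37310017  0.00225651  1.18501445 -2.05604648] [1.09468242 1.2500202  0.10670218] [-9.02918888  4.41169367  4.631775  ]
```

View pics/c2.png

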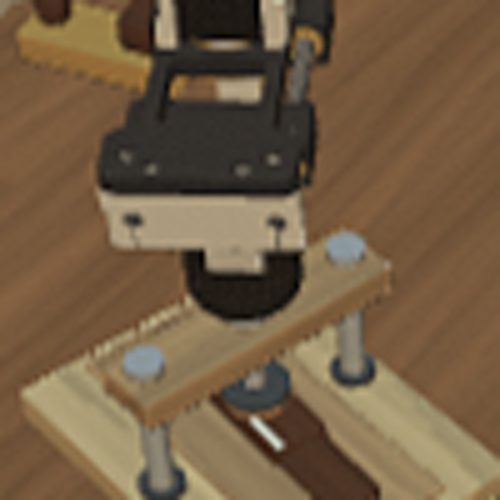

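The measured moment of 0.107 N m means the knob is turning, and the picture shows the grip sits well on it. The TCP drifts sideways, though, so the grip is about 3 mm off-centre. I'll release, recentre and regrip.

```bash
python3 -m creep '[{"hand":0.8,"tx":0,"ty":0,"tz":0,"spin":0},{"hand":0.8,"tx":0,"ty":0,"tz":0,"spin":0},{"hand":0.8,"tx":-0.0023,"ty":0.0025,"tz":0.003,"spin":0},{"hand":0.8,"tx":0,"ty":0,"tz":0,"spin":0},{"hand":0,"tx":0,"ty":0,"tz":0,"spin":0}]'
python3 -m creep '[{"hand":0,"tx":0,"ty":0,"tz":0,"spin":0},{"hand":0,"tx":0,"ty":0,"tz":0,"spin":0},{"hand":0,"tx":0,"ty":0,"tz":0,"spin":0},{"hand":0,"tx":0,"ty":0,"tz":0,"spin":0}]'
python3 -m creep '[{"hand":0,"tx":0,"ty":0,"tz":0,"spin":10.7},{"hand":0,"tx":0,"ty":0,"tz":0,"spin":10.7},{"hand":0,"tx":0,"ty":0,"tz":0,"spin":10.7},{"hand":0,"tx":0,"ty":0,"tz":0,"spin":10.7},{"hand":0,"tx":0,"ty":0,"tz":0,"spin":10.7}]'
```

```text
time: 7.75
tool_pos: [610.2, 112.9, 115.1]
tcp_rot: [-3.142, -0.0, -2.596]
contact_force: [1.1, -0.7, 0.3]
grip_width: 67.6
finger_force: 0.0
time: 8.25
tool_pos: [610.2, 112.9, 115.2]
tcp_rot: [-3.142, 0.0, -2.596]
contact_force: [0.5, -0.4, 0.2]
grip_width: 46.8
finger_force: 30.0
time: 8.88
tool_pos: [610.2, 112.8, 115.3]
tcp_rot: [-3.141, 0.0, 2.747]
contact_force: [0.3, -1.1, 0.5]
grip_width: 46.6
finger_force: 30.0
```

```bash
python3 -m creep '[{"hand":0,"tx":0,"ty":0,"tz":0,"spin":10.7},{"hand":0,"tx":0,"ty":0,"tz":0,"spin":10.7},{"hand":0,"tx":0,"ty":0,"tz":0,"spin":10.7},{"hand":0,"tx":0,"ty":0,"tz":0,"spin":10.7},{"hand":0,"tx":0,"ty":0,"tz":0,"spin":10.7}]'
python3 -m creep '[{"hand":0,"tx":0,"ty":0,"tz":0,"spin":10.7},{"hand":0,"tx":0,"ty":0,"tz":0,"spin":10.7},{"hand":0,"tx":0,"ty":0,"tz":0,"spin":10.7},{"hand":0,"tx":0,"ty":0,"tz":0,"spin":10.7},{"hand":0,"tx":0,"ty":0,"tz":0,"spin":10.7}]'
python3 -m creep '[{"hand":0,"tx":0,"ty":0,"tz":0,"spin":10.7},{"hand":0,"tx":0,"ty":0,"tz":0,"spin":10.7},{"hand":0,"tx":0,"ty":0,"tz":0,"spin":10.7},{"hand":0,"tx":0,"ty":0,"tz":0,"spin":10.7},{"hand":0,"tx":0,"ty":0,"tz":0,"spin":10.7}]'
python3 -c "
from plant import get_obs; o=get_obs();print(o['joint_positions'][5],o['moment'])"
```

```text
time: 9.5
tool_pos: [610.1, 112.6, 115.2]
tcp_rot: [-3.141, 0.001, 1.814]
contact_force: [-0.9, 0.0, 0.2]
grip_width: 46.6
finger_force: 30.0
time: 10.12
tool_pos: [609.9, 112.6, 115.2]
tcp_rot: [-3.142, 0.001, 0.88]
contact_force: [-1.7, -0.8, 0.8]
grip_width: 46.7
finger_force: 30.0
time: 10.75
tool_pos: [609.9, 112.8, 115.2]
tcp_rot: [3.141, 0.001, -0.054]
contact_force: [-1.2, -0.4, 1.3]
grip_width: 46.2
finger_force: 30.0
1.684353096108145 [0.01880353 0.28190527 0.10564226]
```

```bash
python3 -m creep '[{"hand":0,"tx":0,"ty":0,"tz":0,"spin":10.7},{"hand":0,"tx":0,"ty":0,"tz":0,"spin":10.7},{"hand":0,"tx":0,"ty":0,"tz":0,"spin":10.7},{"hand":0,"tx":0,"ty":0,"tz":0,"spin":10.7},{"hand":0,"tx":0,"ty":0,"tz":0,"spin":10.7}]'
python3 -c "
from plant import get_obs; o=get_obs();print(o['joint_positions'][5],o['moment'])"
python3 -m creep '[{"hand":0,"tx":0,"ty":0,"tz":0,"spin":10},{"hand":0,"tx":0,"ty":0,"tz":0,"spin":5},{"hand":0,"tx":0,"ty":0,"tz":0,"spin":0},{"hand":0.8,"tx":0,"ty":0,"tz":0,"spin":0},{"hand":0.8,"tx":0,"ty":0,"tz":0,"spin":0}]'
python3 -c "
from plant import get_obs; o=get_obs();print(o['joint_positions'][5],o['moment'])"
```

```text
time: 11.38
tool_pos: [610.0, 112.9, 115.3]
tcp_rot: [3.141, 0.0, -0.988]
contact_force: [-1.1, 0.7, 1.1]
grip_width: 46.7
finger_force: 30.0
2.61811452669253 [0.15042735 0.16363127 0.0585988 ]
time: 12.0
tool_pos: [610.4, 112.8, 115.2]
tcp_rot: [-3.141, -0.0, -1.243]
contact_force: [-0.9, -0.1, 0.3]
grip_width: 61.8
finger_force: 0.0
2.872897738223273 [ 0.13542193 -0.05735978  0.01648586]
```

```bash
python3 -m creep '[{"hand":0.8,"tx":0,"ty":0,"tz":0,"spin":0},{"hand":0.8,"tx":0,"ty":0,"tz":0,"spin":-10.7},{"hand":0.8,"tx":0,"ty":0,"tz":0,"spin":-10.7},{"hand":0.8,"tx":0,"ty":0,"tz":0,"spin":-10.7},{"hand":0.8,"tx":0,"ty":0,"tz":0,"spin":-10.7}]'
python3 -m creep '[{"hand":0.8,"tx":0,"ty":0,"tz":0,"spin":-10.7},{"hand":0.8,"tx":0,"ty":0,"tz":0,"spin":-10.7},{"hand":0.8,"tx":0,"ty":0,"tz":0,"spin":-10.7},{"hand":0.8,"tx":0,"ty":0,"tz":0,"spin":-10.7},{"hand":0.8,"tx":0,"ty":0,"tz":0,"spin":-10.7}]'
python3 -m creep '[{"hand":0.8,"tx":0,"ty":0,"tz":0,"spin":-10.7},{"hand":0.8,"tx":0,"ty":0,"tz":0,"spin":-10.7},{"hand":0.8,"tx":0,"ty":0,"tz":0,"spin":-10.7},{"hand":0.8,"tx":0,"ty":0,"tz":0,"spin":-10.7},{"hand":0.8,"tx":0,"ty":0,"tz":0,"spin":-10.7}]'
python3 -m creep '[{"hand":0.8,"tx":0,"ty":0,"tz":0,"spin":-10.7},{"hand":0.8,"tx":0,"ty":0,"tz":0,"spin":-10.7},{"hand":0.8,"tx":0,"ty":0,"tz":0,"spin":-10.7},{"hand":0.8,"tx":0,"ty":0,"tz":0,"spin":-10.7},{"hand":0.8,"tx":0,"ty":0,"tz":0,"spin":-10.7}]'
python3 -m creep '[{"hand":0,"tx":0,"ty":0,"tz":0,"spin":0},{"hand":0,"tx":0,"ty":0,"tz":0,"spin":0},{"hand":0,"tx":0,"ty":0,"tz":0,"spin":0},{"hand":0,"tx":0,"ty":0,"tz":0,"spin":0},{"hand":0,"tx":0,"ty":0,"tz":0,"spin":0}]'
python3 -c "
from plant import get_obs; o=get_obs();print(o['joint_positions'][5],o['moment'])"
```

```text
time: 12.62
tool_pos: [610.3, 112.8, 115.2]
tcp_rot: [3.142, -0.0, -0.49]
contact_force: [-0.6, 0.3, 0.1]
grip_width: 73.6
finger_force: 0.0
time: 13.25
tool_pos: [610.3, 112.9, 115.2]
tcp_rot: [3.141, -0.0, 0.444]
contact_force: [0.2, -0.9, 0.5]
grip_width: 73.4
finger_force: 0.0
time: 13.88
tool_pos: [610.3, 112.9, 115.2]
tcp_rot: [3.141, 0.0, 1.378]
contact_force: [0.1, 0.1, -0.6]
grip_width: 73.5
finger_force: 0.0
time: 14.5
tool_pos: [610.3, 112.9, 115.2]
tcp_rot: [3.142, 0.0, 2.311]
contact_force: [-0.3, -0.4, 0.0]
grip_width: 73.7
finger_force: 0.0
time: 15.12
tool_pos: [610.1, 112.8, 115.2]
tcp_rot: [-3.141, 0.0, 2.304]
contact_force: [-1.4, -1.0, 0.6]
grip_width: 46.7
finger_force: 30.0
-0.6737584703814876 [-0.09330003  0.0072541  -0.03448818]
```

Now I'll turn in smaller steps, watching the moment for the stop.

```bash
cat >m.py <<'E'
from plant import get_obs
o=get_obs();print('q6',o['joint_positions'][5].round(3),'M',o['moment'].round(2))
E
python3 -m creep '[{"hand":0,"tx":0,"ty":0,"tz":0,"spin":8},{"hand":0,"tx":0,"ty":0,"tz":0,"spin":8},{"hand":0,"tx":0,"ty":0,"tz":0,"spin":8}]'|tail -2; python3 m.py
python3 -m creep '[{"hand":0,"tx":0,"ty":0,"tz":0,"spin":8},{"hand":0,"tx":0,"ty":0,"tz":0,"spin":8},{"hand":0,"tx":0,"ty":0,"tz":0,"spin":8}]'|tail -2; python3 m.py
```

```text
grip_width: 46.9
finger_force: 30.0
q6 -0.251 M [-0.09 -0.04  0.07]
grip_width: 46.6
finger_force: 30.0
q6 0.168 M [-0.18 -0.    0.1 ]
```

```bash
python3 -m creep '[{"hand":0,"tx":0,"ty":0,"tz":0,"spin":8},{"hand":0,"tx":0,"ty":0,"tz":0,"spin":8},{"hand":0,"tx":0,"ty":0,"tz":0,"spin":8}]'|tail -2; python3 m.py
```

```text
grip_width: 46.6
finger_force: 30.0
q6 0.586 M [-0.79  0.41  1.09]
```

```bash
python3 -m creep '[{"hand":0,"tx":0,"ty":0,"tz":0,"spin":4},{"hand":0,"tx":0,"ty":0,"tz":0,"spin":0}]'; python3 m.py
python3 - <<'E'
from plant import cams
import cv2
b=cams.capture("side")["color"][140:240,220:320,::-1]
cv2.imwrite("pics/c3.png",cv2.resize(b,(500,500),interpolation=cv2.INTER_CUBIC))
E
```

```text
time: 16.5
tool_pos: [610.4, 113.3, 115.5]
tcp_rot: [3.141, -0.001, 0.979]
contact_force: [0.8, 1.6, 1.2]
grip_width: 46.8
finger_force: 30.0
q6 0.651 M [0.18 0.01 0.24]
```

View pics/c3.png

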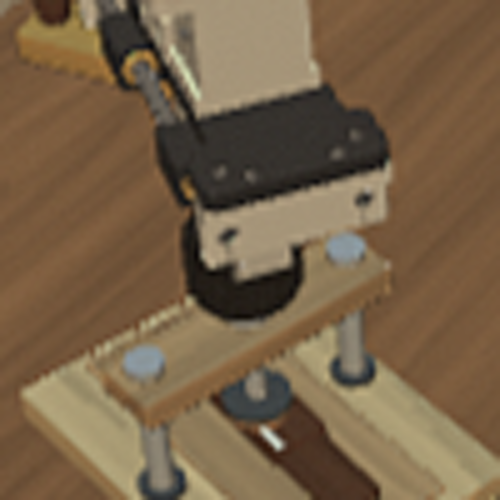

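The pad disc has moved down to about px (258,395) and meets the bridge, and the bridge hasn't shifted. One more push will confirm the stop.

```bash
python3 -m creep '[{"hand":0,"tx":0,"ty":0,"tz":0,"spin":6},{"hand":0,"tx":0,"ty":0,"tz":0,"spin":6}]'|tail -2; python3 m.py
python3 -m creep '[{"hand":0,"tx":0,"ty":0,"tz":0,"spin":6},{"hand":0,"tx":0,"ty":0,"tz":0,"spin":6}]'|tail -2; python3 m.py
```

```text
grip_width: 46.7
finger_force: 30.0
q6 0.862 M [-0.29  0.3   0.84]
grip_width: 46.3
finger_force: 30.0
q6 1.072 M [ 0.42 -0.48  0.9 ]
```

It's at the stop: the moment holds at about 0.9 N m while the pads slip. I'll release, lift clear and check.

```bash
python3 -m creep '[{"hand":0,"tx":0,"ty":0,"tz":0,"spin":0},{"hand":1,"tx":0,"ty":0,"tz":0,"spin":0},{"hand":1,"tx":0,"ty":0,"tz":0,"spin":0},{"hand":1,"tx":0,"ty":0,"tz":0,"spin":0},{"hand":1,"tx":0,"ty":0,"tz":0,"spin":0}]'
python3 -m creep '[{"hand":1,"tx":0,"ty":0,"tz":-0.02,"spin":0},{"hand":1,"tx":0,"ty":0,"tz":-0.04,"spin":0},{"hand":1,"tx":0,"ty":0,"tz":-0.04,"spin":0},{"hand":1,"tx":0,"ty":0,"tz":-0.03,"spin":0},{"hand":1,"tx":0,"ty":0,"tz":0,"spin":0}]'
python3 - <<'E'
from plant import cams
import cv2,numpy as np
s=cams.capture("side")["color"][:,:,::-1]
c=lambda im:cv2.resize(im[150:270,210:330],(400,400),interpolation=cv2.INTER_CUBIC)
cv2.imwrite("pics/c4.png",np.hstack([c(cv2.imread("pics/side0.png")),c(s)]))
E
```

```text
time: 17.68
tool_pos: [610.1, 112.8, 115.0]
tcp_rot: [-3.141, 0.0, 0.559]
contact_force: [0.8, 0.0, -0.0]
grip_width: 82.1
finger_force: 0.0
time: 18.3
tool_pos: [611.4, 112.9, 247.9]
tcp_rot: [3.139, -0.005, 0.56]
contact_force: [-0.2, 0.5, -0.4]
grip_width: 91.9
finger_force: 0.0
```

View pics/c4.png

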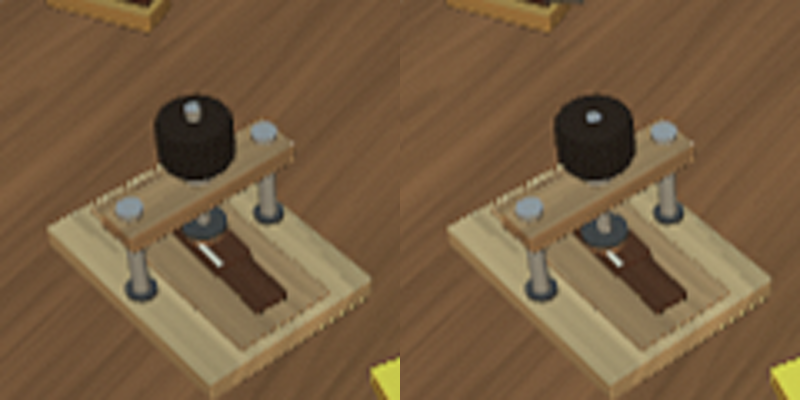

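The screw is now flush with the knob top at crop px (593,117), the pad is down on the bridge, and the bridge is where it was. I'll hand in.

```bash
python3 -c "
from plant import close_job; print(close_job())"
```

```text
the job is handed in; nothing more can be done
None
```

The knob of the press with the bridge is screwed to its stop and the pad is clamped on the bridge; the bridge shows no movement in the pictures, the empty press was not touched, and the job was handed in at about 18 s of the 67 s allowed.

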